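Close a repaired record book in the desk press

ROBOT

A 6-joint arm with a two-finger parallel gripper is mounted at the origin on a cart in front of the work surface, level with it; the furniture and walls round the work are solid. World frame = base frame: x ahead of the robot, y to its left, z up, the work surface at z = 0. Lengths are in m, angles in degrees, forces in N, time in s.
With the tool pointing down it reaches from about 0.35 to 0.875 m from the base axis. Payload 15.5 kg.
Tool frame: the origin (TCP) lies at the centre of the arm's flange, where the gripper is bolted on; the fingertips stand 173 mm ahead of it and the grasp point (between the pads) lies 155 mm ahead of it; z points along the fingers, y is the line along which they close (so a half turn about z gives the same grasp; the last joint's range is limited). The gripper opens to 85 mm and grips with 20 to 120 N. Pads are 22 mm wide; open, the fingers measure 114 mm over their backs; the gripper's body (76 mm by 85 mm) begins 54 mm behind the grasp point. The pads swing forward as they close: fully open they stand 13 mm farther back than shut.
Start: joints at [66.148, 28.281, 77.091, -0, 74.628, -5.472], TCP at [0.197, 0.593, 0.405] pointing down, gripper open.
Joint ranges: [-166.48, 166.48], [-47.26, 123.95], [12.59, 153.08], [-70.14, 250.14], [6.76, 159.57], [-176.63, 176.63]. Speed limits (degrees/s): [108.29, 108.29, 147.25, 172.46, 172.46, 172.46].

INTERFACE

Orientations are given as a 3x3 rotation matrix whose columns are the frame's x, y, z axes.
In Python, from station import get_obs, read_camera, ticket gives the robot as it stands.
- The arm moves only by the tool drive_tool, never from a script. Its argument "moves" is one flat list of numbers, 5 for each row, row after row: the closure, from 0 (fully open) to 1 (shut), then the shift along the world's x, y, z in cm, then the turn about the world's z in rad. A call has exactly 5 rows; each row shifts and turns the commanded pose from where the row before left it; what a row does not reach is not made up. A row lasts 1/12 s, in which the tool goes at most 41.7 mm and 7.16 degrees, less where a joint would pass 70% of its speed; a pose out of reach is approached as far as the arm can. A call with a gripper value outside its range is refused whole. The fingers move at their own pace and stop on an object; the grip force is fixed at half the most. Time passes only in rows, so rows that do not move let the fingers close, or fill a call up. It gives the time, the measured TCP pose, the force, the opening and the grip force at its end, in the units of the state.
- get_obs(): the state, without advancing time (a new reading comes with each control period).
- read_camera(name): name is "scene" or "top" or "wrist"; returns a dict with "color" (480x640x3 uint8, red, green, blue), "z_map" (480x640 float32, m along the optical axis (not along the pixel's ray), 0 where there is no reading), "mtx" (3x3 intrinsics, pixels), "origin" and "rotation" of the camera in the world. Camera axes: x right, y down, z forward; pixel columns grow to the right and rows downward; lengths in m; the calibration is good to about 2 mm. A picture is of the moment at which its call begins.
- ticket.finish_job(): hands the job in; it is judged then, once.
The state is a dict: "time_s": time; "q": joint angles; "joint_velocities": joint speeds; "joint_efforts": joint torques, N m; "eef_pos": TCP position; "tool_rot": TCP orientation; "contact_force": force on the tool from outside, world axes, zero at the start; "moment": the same for the moment, N m; "finger_gap": finger opening in m; "grasp_force": force on a finger pad.
Only numpy, scipy, OpenCV 4.12 (cv2) and the standard library are available. Lean on these libraries where they do the work, as an engineer would, in place of code of your own. Each camera call takes 0.05 s, during which the arm holds its last target. There are 200 camera calls.

TASK

The repaired record book is going into the small book press to dry: push it in under the pressing plate, square and right up to the stop at the back. Fit the loose bar handle fully home on the square end of the press screw, then turn it clockwise until the plate bears firmly on the book. Leave the handle on the screw and do not knock over the glue bottle.

Things in the scene. Friction and masses are not known exactly. Their poses are not given: they have to be found in the camera images.
- book_press: Fixed grey book press. Origin on the desk below the screw; z up, +x from open front to back stop. Base 14 mm thick, x -130 to 88, y -95 to 95 mm. Back stop: lip 12 mm high, front face at x = 66. Columns 18 mm thick at x = 0, y = -80 and 80. Crossbeam x -18 to 18, y -98 to 98, z 74 to 102 mm; column nuts up to z = 112, screw boss 50 mm across up to 106.
- plate: Steel pressing plate under the crossbeam, 105 (x) x 112 (y) x 10 mm, on the end of the screw. Origin: centre of its underside; axes as the press. 46 mm above the desk with the screw fully up; sinks 4 mm per radian of clockwise turn; meets the 22 mm thick book 36 mm above the desk.
- spindle (a joint): Turn of the press screw in rad: 0 fully up, growing clockwise seen from above. Stiff (about 0.2 N m) and self-locking: it stays where it is left.
- shoulder (a point): Centre of the top of the screw's round collar (39 mm across), on which the handle's hub comes to sit; 126 mm above the desk with the screw fully up, sinking with the plate. The screw's square end, 18 x 18 mm, stands 24.5 mm up from here, its last 3 mm tapered. z up, x and y square to the flats; turns with the screw.
- handle: Loose steel bar handle. Hub 34 x 34 x 32 mm with a 19.2 mm square bore right through, parallel to its faces. Origin: centre of the hub's underside, z up. Two arms 12 mm thick along +y and -y, axis 22 mm above the underside, ending in black 23 mm balls centred 85 mm out. The hub's +x and -x faces are bare, to grip.
- book: Record book with plain dark brown board covers and grey cloth spine, 148 (x) x 105 (y) x 22 mm, lying flat on the press's base, partly pushed in, spine (+x end) to the back stop. Origin: centre of its underside. Home: touching the stop, origin at x = -8, y about 0 mm in the press's frame.
- glue: White glue bottle with a nozzle, 31 mm across, 125 mm high, standing on the desk to the right of the press. Origin: centre of its underside.

How it is judged:
By the outcome, as a careful person would: the job done as asked, in the order asked, and still so for the second after the job is handed in, with the robot touching nothing.
It also fails if it takes over 72 s, if anything falls off the work surface, if the arm or the gripper's body presses on something with over 40 N, if the wrist force passes 120 N, or if a joint passes its speed limit or range.

## Working session

There is one attempt and no reset: what is moved stays moved. The work goes in short steps, Python scripts to look and compute and a tool call to move; the robot and the scene stay as the last step left them, time stands still between calls to the robot, and variables do not carry over. Pictures are saved under pics/ and viewed, at most 10 in all, crops included, and the job is handed in when it is done.

Besides the shell and the picture viewer there is one more tool, called after "Call:" as name(argument=value, ...) on one line, values as JSON. drive_tool: Moves the arm, as the interface text tells. Its arguments: {"type":"object","properties":{"moves":{"type":"array"}},"required":["moves"]}

```bash
ls; mkdir -p pics
python3 - <<'E'
from station import get_obs, read_camera
import cv2,numpy as np,pickle
o=get_obs();print({k:np.round(v,3).tolist() for k,v in o.items()})
d={}
for n in["scene","top","wrist"]:
    c=read_camera(n);d[n]=c;cv2.imwrite(f"pics/{n}0.png",c["color"][:,:,::-1]);print(n,np.round(c["mtx"],1).tolist(),np.round(c["origin"],3),np.round(c["rotation"],3).tolist())
pickle.dump(d,open("c0.pkl","wb"))
E
```

```text
pics
{'time_s': 0.0, 'q': [66.147, 28.316, 77.129, -0.001, 74.626, -5.473], 'joint_velocities': [0.056, -0.045, 0.057, -0.025, -0.013, 0.003], 'joint_efforts': [-0.005, -88.212, -38.388, -0.001, 0.01, 0.0], 'eef_pos': [0.197, 0.593, 0.404], 'tool_rot': [[-0.949, 0.315, -0.0], [0.315, 0.949, -0.001], [0.0, -0.001, -1.0]], 'contact_force': [0.584, 0.319, -0.104], 'moment': [0.009, -0.069, 0.019], 'grasp_force': 0.0, 'finger_gap': 0.085}
scene [[499.6, 0.0, 322.3], [0.0, 499.6, 239.8], [0.0, 0.0, 1.0]] [-0.045 -0.789  0.615] [[0.806, -0.267, 0.528], [-0.592, -0.344, 0.729], [-0.013, -0.9, -0.435]]
top [[512.2, 0.0, 313.9], [0.0, 512.2, 236.1], [0.0, 0.0, 1.0]] [0.359 0.062 1.329] [[-0.01, -0.984, 0.178], [-1.0, 0.011, -0.0], [-0.002, -0.178, -0.984]]
wrist [[408.2, 0.0, 322.4], [0.0, 408.2, 240.0], [0.0, 0.0, 1.0]] [0.13  0.615 0.373] [[0.316, 0.912, 0.263], [0.949, -0.303, -0.088], [-0.001, 0.277, -0.961]]
```

View pics/top0.png

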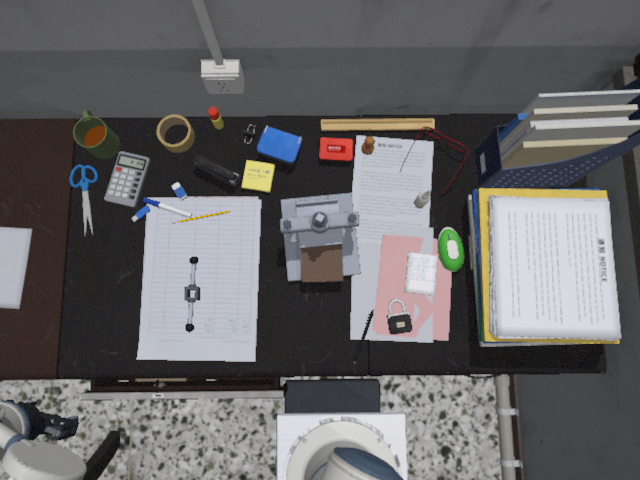

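View pics/scene0.png

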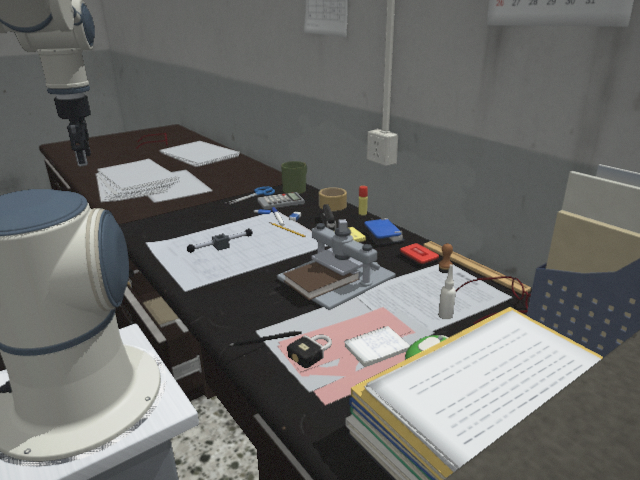

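```bash
cat > h.py <<'E'
import numpy as np,cv2,pickle
from station import get_obs, read_camera
def ray(c,u,v,z):
    "pixel onto the world plane z"
    d=c["rotation"]@np.array([(u-c["mtx"][0,2])/c["mtx"][0,0],(v-c["mtx"][1,2])/c["mtx"][1,1],1.])
    o=np.array(c["origin"]);return o+d*(z-o[2])/d[2]
def cloud(c):
    v,u=np.mgrid[:480,:640];K=c["mtx"];Z=c["z_map"]
    P=np.stack([(u-K[0,2])/K[0,0]*Z,(v-K[1,2])/K[1,1]*Z,Z],-1)
    P=P@np.array(c["rotation"]).T+np.array(c["origin"]);P[Z==0]=np.nan;return P
E
python3 - <<'E'
from h import *
d=pickle.load(open("c0.pkl","rb"));c=d["top"];im=c["color"];P=cloud(c)
a=cv2.resize(im[185:295,265:375],None,fx=5,fy=5,interpolation=cv2.INTER_CUBIC)
b=cv2.resize(im[250:340,165:215],None,fx=5,fy=5,interpolation=cv2.INTER_CUBIC)
o=np.zeros((550,800,3),np.uint8);o[:,:550]=a;o[:450,550:800]=b
cv2.imwrite("pics/crop1.png",o[:,:,::-1])
for z0,z1 in[(.008,.02),(.03,.04),(.095,.104),(.12,.16)]:
    m=(P[...,2]>z0)&(P[...,2]<z1);m[:185]=0;m[300:]=0;m[:,:265]=0;m[:,375:]=0
    if m.sum()>5:
        print(z0,m.sum(),np.nanmean(P[m],0).round(4),cv2.minAreaRect((P[m][:,:2]*1000).astype(np.float32)))
m=(P[...,2]>.008);m[:250]=0;m[340:]=0;m[:,:165]=0;m[:,220:]=0
print(m.sum(),P[m].mean(0),cv2.minAreaRect((P[m][:,:2]*1000).astype(np.float32)),P[m][:,2].max())
E
```

```text
0.008 2235 [0.5971 0.0488 0.0133] ((622.506103515625, 37.681358337402344), (298.2621154785156, 249.8003387451172), 13.64377212524414)
0.03 1375 [0.5224 0.0434 0.035 ] ((581.3985595703125, 45.548805236816406), (209.28944396972656, 105.00848388671875), 1.150256872177124)
0.095 722 [0.6164 0.0489 0.1005] ((617.9239501953125, 50.183624267578125), (48.044620513916016, 194.8240509033203), 0.5087637305259705)
0.12 181 [0.6163 0.05   0.132 ] ((618.290283203125, 49.60577392578125), (36.74936294555664, 35.67095947265625), 45.53783416748047)
552 [0.45014434 0.37468823 0.02678801] ((450.28466796875, 374.8136291503906), (118.05812072753906, 221.43943786621094), 83.70280456542969) 0.03797927854494798
```

View pics/crop1.png

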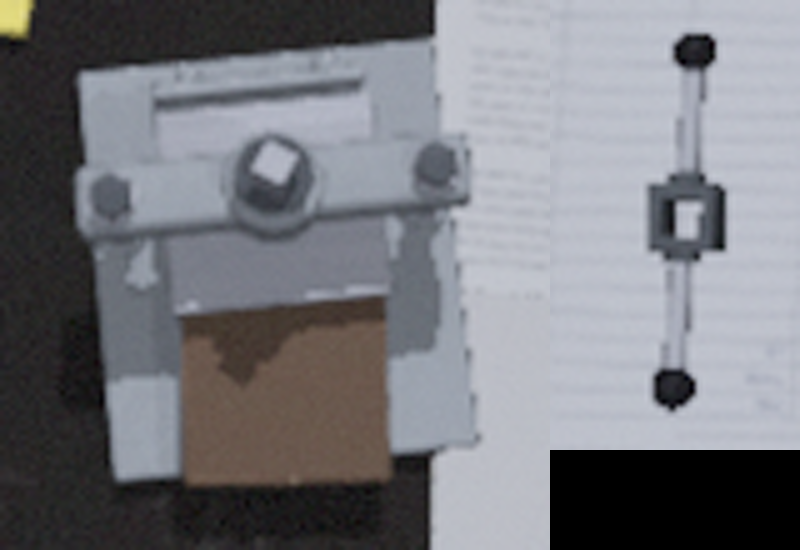

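Run:
```python
from h import *
d=pickle.load(open("c0.pkl","rb"));c=d["top"];im=c["color"];P=cloud(c)
g=cv2.cvtColor(im,cv2.COLOR_RGB2GRAY);hsv=cv2.cvtColor(im,cv2.COLOR_RGB2HSV)
off=(265,185)
up=lambda a:cv2.resize(a,None,fx=4,fy=4,interpolation=cv2.INTER_CUBIC)
def big(m):
    cs=cv2.findContours(m.astype(np.uint8),0,1)[0];return max(cs,key=cv2.contourArea)
def W(pt,z): return ray(c,(pt[0]+.5)/4-.5,(pt[1]+.5)/4-.5,z)[:2]*1000
G=up(g);H=up(hsv)
def rect(mask,z,name):
    k=big(mask)[:,0].astype(float);q=np.array([W(p,z) for p in k],np.float32)
    r=cv2.minAreaRect(q);print(name,np.round(r[0],1),np.round(r[1],1),round(r[2],1),"bbox",q.min(0),q.max(0));return q
def roi(m,x0,y0,x1,y1):
    o=np.zeros_like(m);o[y0*4:y1*4,x0*4:x1*4]=m[y0*4:y1*4,x0*4:x1*4];return o
q=rect(roi(G>175,313,211,328,224),.1505,"square")
brown=(H[...,0]<18)&(H[...,1]>70)&(G>35)
q=rect(roi(brown,295,240,350,290),.036,"book"); 
# base front edge / corners
for n,(u,v),z in[("nutL",(110,197),.112),("nutR",(437,165),.112),("baseFL",(115,482),.014),("baseFR",(476,443),.014),("baseBL",(80,72),.014),("sq",(276,162),.1505),
  ("bkFL",(186,487),.036),("bkFR",(392,482),.036),("bkL",(183,320),.036),("bkR",(388,320),.036)]:
    print(n,ray(c,(u+.5)/5-.5+265,(v+.5)/5-.5+185,z)[:2].round(4))
# handle
dark=roi(G<60,180,250,205,340)
n,l,s,ce=cv2.connectedComponentsWithStats(dark.astype(np.uint8))
for i in range(1,n):
    if s[i,4]>150: print("dark",s[i],W(ce[i],.022))
m=(P[...,2]>.008);m[:250]=0;m[340:]=0;m[:,:165]=0;m[:,220:]=0
hub=m&(P[...,2]>.029);print("hub",np.median(P[hub],0),cv2.minAreaRect((P[hub][:,:2]*1000).astype(np.float32)),hub.sum())
```

```text
square [618.5  48.6] [13.  12.6] 60.9 bbox [610.9545   40.55233] [626.06055  56.50364]
book [527.8  42.8] [83.3 99.4] 0.9 bbox [486.88696   -7.509621] [570.1707   92.71687]
nutL [0.6105 0.1281]
nutR [ 0.6246 -0.0309]
baseFL [0.4812 0.131 ]
baseFR [ 0.4993 -0.055 ]
baseBL [0.6983 0.1492]
sq [0.6185 0.0478]
bkFL [0.4762 0.094 ]
bkFR [ 0.4777 -0.0101]
bkL [0.5616 0.095 ]
bkR [ 0.5605 -0.0097]
dark [ 760 1029   32   26  653] [537.56612212 372.38689704]
dark [ 790 1150    9   49  326] [450.42027592 357.51579549]
dark [ 750 1159    9   30  250] [452.74663702 383.52781374]
dark [ 744 1296   32   31  733] [367.04994211 377.94973929]
hub [0.45212857 0.37579949 0.03127388] ((450.76751708984375, 374.8765563964844), (186.24771118164062, 34.33946228027344), 1.0750840902328491) 216
```

Call:
drive_tool(moves=[0.3,1.3,-3,0,0.02,0.3,1.3,-3,0,0.02,0.3,1.3,-3,0,0.02,0.3,1.3,-3,0,0.02,0.3,1.3,-3,0,0.02])

```text
time_s: 0.57
eef_pos: [0.2623, 0.4416, 0.4045]
tool_rot: [[-0.976, 0.218, -0.0], [0.218, 0.976, -0.0], [0.0, -0.0, -1.0]]
contact_force: [0.6, 0.0, -0.0]
finger_gap: 0.0596
grasp_force: 0.0
```

Call:
drive_tool(moves=[0.3,1.3,-3,0,0.02,0.3,1.3,-3,0,0.02,0.3,1.3,-3,0,0.02,0.3,1.3,-3,0,0.02,0.3,1.3,-3,0,0.02])

```text
time_s: 0.98
eef_pos: [0.3273, 0.2916, 0.4047]
tool_rot: [[-0.993, 0.119, -0.0], [0.119, 0.993, -0.0], [0.0, -0.0, -1.0]]
contact_force: [0.8, 0.1, -0.3]
finger_gap: 0.0596
grasp_force: 0.0
```

Call:
drive_tool(moves=[0.3,1.3,-3,0,0.02,0.3,1.3,-3,0,0.02,0.3,1.3,-3,0,0.02,0.3,1.3,-3,0,0.02,0.3,1.3,-3,0,0.02])

```text
time_s: 1.4
eef_pos: [0.3923, 0.1416, 0.4047]
tool_rot: [[-1.0, 0.02, 0.0], [0.02, 1.0, 0.0], [-0.0, 0.0, -1.0]]
contact_force: [0.8, 0.7, 0.1]
finger_gap: 0.0602
grasp_force: 0.0
```

Call:
drive_tool(moves=[0.3,1,-2,0,0.007,0.3,1,-2,0,0.007,0.3,1,-2,0,0.007,0.3,1,-2,0,0.007,0.3,1,-2,0,0.006])

```text
time_s: 1.82
eef_pos: [0.4424, 0.042, 0.4046]
tool_rot: [[-1.0, -0.013, -0.0], [-0.013, 1.0, 0.0], [0.0, 0.0, -1.0]]
contact_force: [0.6, 0.7, -0.3]
finger_gap: 0.0598
grasp_force: 0.0
```

Run:
```python
from h import *
c=read_camera("wrist");pickle.dump(c,open("w1.pkl","wb"));cv2.imwrite("pics/w1.png",c["color"][:,:,::-1])
```

```text
(no output)
```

View pics/w1.png

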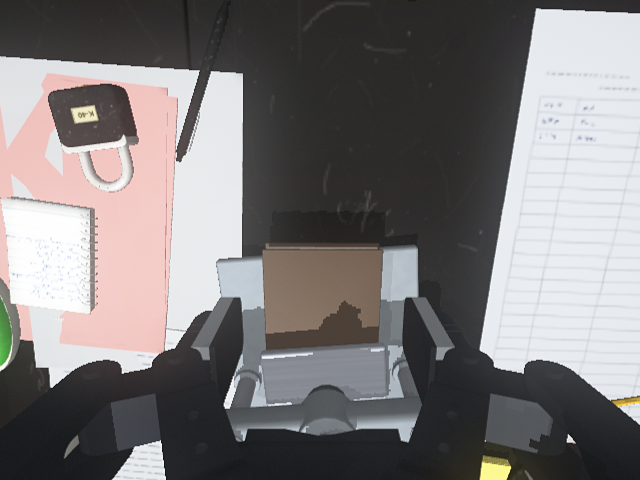

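The wrist view (up is -x) shows the book front edge from about (263,249) to (381,247), and the base front corners at (217,262) and (417,246). I'll measure both.

Run:
```python
from h import *
c=pickle.load(open("w1.pkl","rb"));im=c["color"];hsv=cv2.cvtColor(im,cv2.COLOR_RGB2HSV);g=cv2.cvtColor(im,cv2.COLOR_RGB2GRAY)
b=(hsv[...,0]<18)&(hsv[...,1]>60)&(g>45);b[:235]=0;b[365:]=0;b[:,:250]=0;b[:,395:]=0
def fit(pts,z):
    q=np.array([ray(c,u,v,z)[:2] for u,v in pts]);vx,vy,x,y=cv2.fitLine(q.astype(np.float32),cv2.DIST_HUBER,0,.001,.001).ravel()
    return np.degrees(np.arctan2(vy,vx)),x,y
# per-column top edge: rows where top cover begins
rows=[(u,np.where(b[:,u])[0]) for u in range(270,376,2)]
print("first rows",[int(r[0]) for u,r in rows][::10]);print(g[240:256,320],hsv[240:256,320,1])
cols=[(v,np.where(b[v])[0]) for v in range(260,330,2)]
print("L",fit([(x[0],v) for v,x in cols],.036),"R",fit([(x[-1],v) for v,x in cols],.036))
for n,p,z in[("baseR",(217,262),.014),("baseL",(417,246),.014),("bR",(263,249),.036),("bL",(381,247.5),.036),("plR",(262,346),.056),("plL",(386,346),.056)]:print(n,ray(c,*p,z)[:2].round(4))
```

```text
first rows [250, 244, 243, 243, 243, 243]
[ 37  37  43  58  65  64  71 119 133  91  91 110 108 108 108 107] [26 26 48 72 77 79 66 25 17 37 80 71 72 73 70 73]
L (np.float32(0.70143145), np.float32(0.5207406), np.float32(-0.008896855)) R (np.float32(0.2640249), np.float32(0.51515746), np.float32(0.0940808))
baseR [ 0.4982 -0.0554]
baseL [0.4803 0.1298]
bR [ 0.478  -0.0089]
bL [0.4754 0.0933]
plR [ 0.5608 -0.0093]
plL [0.5594 0.0994]
```

Call:
drive_tool(moves=[0.3,0,0,-4,0,0.3,0,0,-4,0,0.3,0,0,-4,0,0.3,0,0,-4,0,0.3,0,0,-4,0])

```text
time_s: 2.28
eef_pos: [0.4418, 0.0431, 0.2032]
tool_rot: [[-1.0, -0.013, 0.001], [-0.013, 1.0, -0.0], [-0.001, -0.0, -1.0]]
contact_force: [1.8, -0.0, -0.5]
finger_gap: 0.0597
grasp_force: 0.0
```

Call:
drive_tool(moves=[0.3,0,0,-0.6,0,0.3,0,0,-0.6,0,0.3,0.6,0,0,0,0.3,0.6,0,0,0,0.3,0.6,0,0,0])

```text
time_s: 2.7
eef_pos: [0.4616, 0.0431, 0.1947]
tool_rot: [[-1.0, -0.013, 0.004], [-0.013, 1.0, -0.0], [-0.004, -0.0, -1.0]]
contact_force: [1.0, 1.0, 0.1]
finger_gap: 0.0599
grasp_force: 0.0
```

Call:
drive_tool(moves=[0.3,0.4,0,0,0,0.3,0.4,0,0,0,0.3,0.4,0,0,0,0.3,0,0,0,0,0.3,0,0,0,0])

```text
time_s: 3.12
eef_pos: [0.4723, 0.0431, 0.1929]
tool_rot: [[-1.0, -0.013, 0.001], [-0.013, 1.0, -0.0], [-0.001, -0.0, -1.0]]
contact_force: [-0.4, -0.1, -0.5]
finger_gap: 0.0599
grasp_force: 0.0
```

Run:
```python
from h import *
c=read_camera("wrist");pickle.dump(c,open("w2.pkl","wb"));cv2.imwrite("pics/w2.png",c["color"][:,:,::-1])
```

```text
(no output)
```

View pics/w2.png

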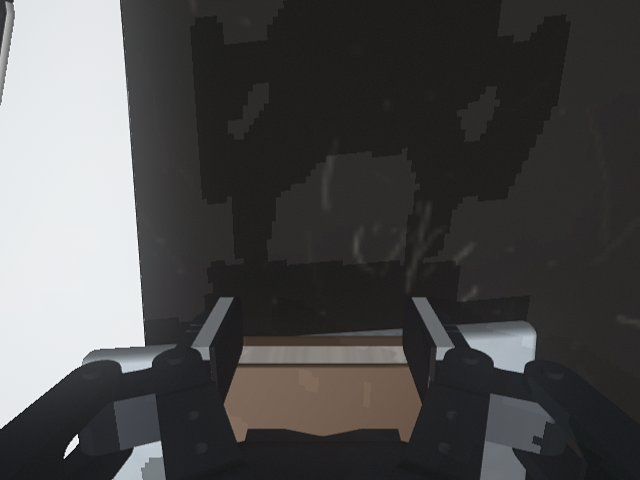

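Call:
drive_tool(moves=[0.3,0.4,-0.03,0,0.01,0.3,0.4,-0.03,0,0.01,0.3,0.4,-0.03,0,0.01,0.3,0.4,-0.03,0,0.01,0.3,0.4,-0.03,0,0.01])

```text
time_s: 3.58
eef_pos: [0.4926, 0.0416, 0.1926]
tool_rot: [[-0.998, -0.064, -0.0], [-0.064, 0.998, -0.0], [0.0, -0.0, -1.0]]
contact_force: [-0.5, 0.9, -0.1]
finger_gap: 0.0597
grasp_force: 0.4
```

Call:
drive_tool(moves=[0.3,0.4,-0.03,0,0.01,0.3,0.4,-0.03,0,0.01,0.3,0.4,-0.03,0,0.008,0.3,0.4,-0.03,0,0,0.3,0.4,-0.03,0,0])

```text
time_s: 4.0
eef_pos: [0.5125, 0.0401, 0.1926]
tool_rot: [[-0.996, -0.091, -0.0], [-0.091, 0.996, -0.0], [0.0, 0.0, -1.0]]
contact_force: [-1.2, 0.6, -1.0]
finger_gap: 0.0598
grasp_force: 0.4
```

Call:
drive_tool(moves=[0.3,0.3,0,0,0,0.3,0.2,0,0,0,0.3,0.2,0,0,0,0.3,0.1,0,0,0,0.3,0,0,0,0])

```text
time_s: 4.42
eef_pos: [0.5203, 0.0401, 0.1927]
tool_rot: [[-0.996, -0.091, 0.0], [-0.091, 0.996, -0.0], [-0.0, -0.0, -1.0]]
contact_force: [-0.6, -0.8, 0.1]
finger_gap: 0.0598
grasp_force: 0.0
```

Call:
drive_tool(moves=[0.3,0.1,0.01,0,0,0.3,0.1,0.01,0,0,0.3,0.1,0.01,0,0,0.3,0.1,0.01,0,0,0.3,0,0,0,0])

```text
time_s: 4.83
eef_pos: [0.5243, 0.0405, 0.1927]
tool_rot: [[-0.996, -0.091, 0.0], [-0.091, 0.996, -0.0], [-0.0, -0.0, -1.0]]
contact_force: [0.2, 1.1, -0.3]
finger_gap: 0.0594
grasp_force: 0.0
```

Call:
drive_tool(moves=[0.3,0.1,0.01,0,0,0.3,0.05,0,0,0,0.3,0.05,0,0,0,0.3,0,0,0,0,0.3,0,0,0,0])

```text
time_s: 5.25
eef_pos: [0.526, 0.0406, 0.1927]
tool_rot: [[-0.996, -0.091, -0.0], [-0.091, 0.996, 0.0], [0.0, 0.0, -1.0]]
contact_force: [-1.8, -0.3, -0.1]
finger_gap: 0.0599
grasp_force: 0.9
```

Call:
drive_tool(moves=[0.3,0.1,0.01,0,0,0.3,0.05,0,0,0,0.3,0,0,0,0,0.3,0,0,0,0,0.3,0,0,0,0])

```text
time_s: 5.67
eef_pos: [0.5265, 0.0407, 0.1926]
tool_rot: [[-0.996, -0.091, -0.003], [-0.091, 0.996, -0.0], [0.003, 0.0, -1.0]]
contact_force: [-9.3, -1.3, 6.1]
finger_gap: 0.0599
grasp_force: 4.4
```

Call:
drive_tool(moves=[0.3,0.1,0.01,0,0,0.3,0.05,0,0,0,0.3,0,0,0,0,0.3,0,0,0,0,0.3,0,0,0,0])

```text
time_s: 6.08
eef_pos: [0.527, 0.0408, 0.1924]
tool_rot: [[-0.996, -0.091, -0.005], [-0.091, 0.996, -0.0], [0.005, 0.0, -1.0]]
contact_force: [-15.2, -1.8, 10.2]
finger_gap: 0.0597
grasp_force: 7.6
```

Call:
drive_tool(moves=[0.3,-0.5,-0.05,0,0,0.3,-1.5,-0.1,0,0,0.3,-2,-0.1,1,0,0.3,-1,0,3.5,0,0.3,0,0,4,0])

```text
time_s: 6.5
eef_pos: [0.4764, 0.0383, 0.2769]
tool_rot: [[-0.996, -0.091, -0.006], [-0.091, 0.996, 0.0], [0.006, 0.001, -1.0]]
contact_force: [1.1, 0.1, -0.5]
finger_gap: 0.0597
grasp_force: 0.0
```

Call:
drive_tool(moves=[0.1,0,0,4,0,0.1,0,0,4,0,0.1,0,2,3,-0.03,0.1,0,4,0,-0.03,0.1,0,4,0,-0.03])

```text
time_s: 6.92
eef_pos: [0.4796, 0.1389, 0.3901]
tool_rot: [[-1.0, 0.003, 0.006], [0.003, 1.0, 0.001], [-0.006, 0.001, -1.0]]
contact_force: [1.1, 0.6, -0.5]
finger_gap: 0.0766
grasp_force: 0.0
```

Call:
drive_tool(moves=[0.1,-0.5,4,0,-0.03,0.1,-0.5,4,0,0,0.1,-0.5,4,0,0,0.1,-0.5,4,0,0,0.1,-0.5,4,0,0])

```text
time_s: 7.33
eef_pos: [0.4535, 0.3404, 0.3878]
tool_rot: [[-1.0, 0.029, 0.001], [0.029, 1.0, 0.0], [-0.001, 0.001, -1.0]]
contact_force: [1.0, -0.3, 0.2]
finger_gap: 0.077
grasp_force: 0.0
```

Run:
```python
from h import *
d={n:read_camera(n) for n in("top","wrist")};pickle.dump(d,open("c3.pkl","wb"))
c=d["top"];im=c["color"];w=d["wrist"]["color"]
o=np.zeros((480,790,3),np.uint8);o[:,:480]=cv2.resize(im[185:281,265:361],(480,480),interpolation=cv2.INTER_CUBIC)
o[:232,480:790]=cv2.resize(w,(310,232));o[240:480,480:720]=cv2.resize(im[205:229,307:331],(240,240),interpolation=cv2.INTER_CUBIC)
cv2.imwrite("pics/c3.png",o[:,:,::-1])
```

```text
(no output)
```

View pics/c3.png

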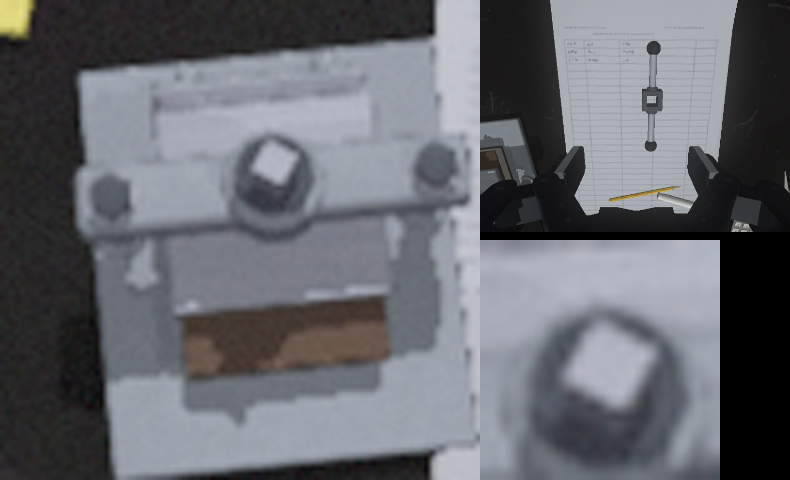

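Run:
```python
from h import *
d=pickle.load(open("c3.pkl","rb"));c=d["wrist"];g=cv2.cvtColor(c["color"],cv2.COLOR_RGB2GRAY)
m=(g<90).astype(np.uint8);m[:, :310]=0;m[:,400:]=0;m[330:]=0
n,l,s,ce=cv2.connectedComponentsWithStats(m)
for i in range(1,n):
    if s[i,4]>40: print(s[i],ce[i],ray(c,*ce[i],.022)[:2],ray(c,*ce[i],.032)[:2])
print(c["origin"])
# white bore
c=d["top"];hsv=cv2.cvtColor(c["color"],cv2.COLOR_RGB2HSV);g=cv2.cvtColor(c["color"],cv2.COLOR_RGB2GRAY)
for p in[(188,378),(388,360),(181,313),(386,295)]:print(ray(c,(p[0]+.5)/5-.5+265,(p[1]+.5)/5-.5+185,.036)[:2].round(4))
```

```text
[344  85  29  29 675] [358.22074074  99.09777778] [0.36613264 0.37768501] [0.36660612 0.37680004]
[ 334  176   44   73 1843] [354.92620727 207.29137276] [0.45165156 0.37472218] [0.44957296 0.37392562]
[340 287  25  27 444] [352.02027027 301.61036036] [0.53743624 0.3717198 ] [0.53279762 0.37101284]
[0.38199885 0.34803008 0.35709455]
[0.5317 0.0926]
[ 0.5398 -0.0093]
[0.5652 0.096 ]
[ 0.5734 -0.009 ]
```

Call:
drive_tool(moves=[0.1,-0.03,1,0,0,0.1,-0.03,1,-2,0,0.1,-0.03,1,-4,0,0.1,-0.03,0.46,-4,-0.006,0.1,-0.03,0,-4,0])

```text
time_s: 7.85
eef_pos: [0.453, 0.3732, 0.2467]
tool_rot: [[-0.999, 0.036, 0.002], [0.036, 0.999, 0.001], [-0.002, 0.001, -1.0]]
contact_force: [0.3, 0.9, 0.1]
finger_gap: 0.0766
grasp_force: 0.0
```

Call:
drive_tool(moves=[0.1,0,0,-3,0,0.1,0,0,-2,0,0.1,0,0,-1.2,0,0.1,0,0,-0.6,0,0.1,0,0,0,0])

```text
time_s: 8.27
eef_pos: [0.4528, 0.3726, 0.1792]
tool_rot: [[-0.999, 0.035, -0.001], [0.035, 0.999, -0.0], [0.001, -0.0, -1.0]]
contact_force: [-0.7, -1.7, -0.7]
finger_gap: 0.077
grasp_force: 0.0
```

Call:
drive_tool(moves=[0.1,-0.08,0.24,0,0,0.3,0,0,0,0,0.5,0,0,0,0,1,0,0,0,0,1,0,0,0,0])

```text
time_s: 8.68
eef_pos: [0.4519, 0.3755, 0.1807]
tool_rot: [[-0.999, 0.035, 0.001], [0.035, 0.999, 0.001], [-0.001, 0.001, -1.0]]
contact_force: [-3.1, -1.1, 12.1]
finger_gap: 0.0331
grasp_force: 58.1
```

Call:
drive_tool(moves=[1,0,0,0,0,1,0,0,0,0,1,0,0,0,0,1,0,0,1,0,1,0,0,2,0])

```text
time_s: 9.1
eef_pos: [0.4511, 0.3749, 0.2088]
tool_rot: [[-0.999, 0.035, -0.003], [0.035, 0.999, -0.002], [0.003, -0.002, -1.0]]
contact_force: [0.3, -0.6, -3.7]
finger_gap: 0.0327
grasp_force: 60.6
```

Call:
drive_tool(moves=[1,0,0,3,0,1,0,0,3,0,1,0.8,-1,3,-0.04,1,1.5,-2,3,-0.045,1,2,-2.8,2,-0.045])

```text
time_s: 9.52
eef_pos: [0.4943, 0.3179, 0.3533]
tool_rot: [[-0.987, 0.164, 0.002], [0.164, 0.987, 0.002], [-0.002, 0.002, -1.0]]
contact_force: [2.3, 0.5, -3.8]
finger_gap: 0.0329
grasp_force: 60.9
```

Call:
drive_tool(moves=[1,2,-2.9,2,-0.045,1,2,-2.9,1.5,-0.045,1,2,-2.9,1.5,-0.045,1,2,-2.9,0,-0.045,1,2,-2.9,0,-0.045])

```text
time_s: 9.93
eef_pos: [0.5953, 0.1707, 0.4015]
tool_rot: [[-0.924, 0.382, 0.002], [0.382, 0.924, 0.0], [-0.002, 0.001, -1.0]]
contact_force: [1.2, 1.4, -3.9]
finger_gap: 0.0329
grasp_force: 60.9
```

Call:
drive_tool(moves=[1,2,-2.9,0,-0.045,1,2,-2.9,0,-0.045,1,1.3,-1.9,0,-0.045,1,0.8,-1,0,0,1,0,0,0,0])

```text
time_s: 10.35
eef_pos: [0.6567, 0.0831, 0.3998]
tool_rot: [[-0.865, 0.502, 0.0], [0.502, 0.865, -0.0], [-0.0, -0.0, -1.0]]
contact_force: [0.1, -0.2, -3.2]
finger_gap: 0.0328
grasp_force: 60.8
```

Run:
```python
from h import *
c=read_camera("wrist");o=get_obs();pickle.dump((c,o),open("w4.pkl","wb"));cv2.imwrite("pics/w4.png",c["color"][:,:,::-1])
print(np.round(o["eef_pos"],4),np.round(o["tool_rot"],3).tolist(),np.round(o["q"],1))
```

```text
[0.6559 0.0846 0.3998] [[-0.865, 0.501, -0.0], [0.501, 0.865, 0.0], [0.0, -0.0, -1.0]] [  2.2  31.5  71.9   0.   76.6 -57.7]
```

View pics/w4.png

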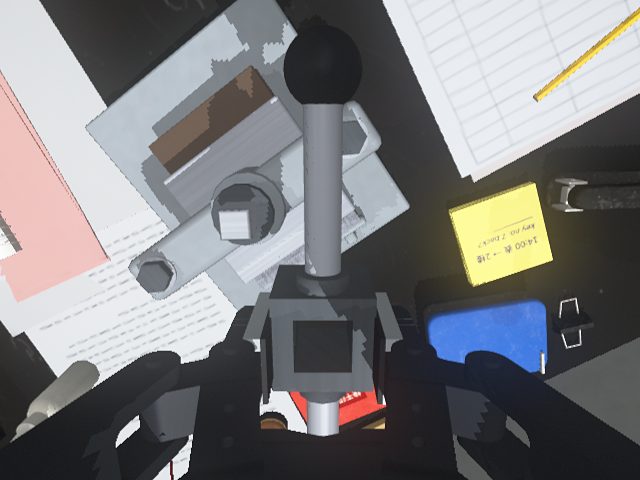

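The wrist view shows the white square top at about (235,225), and the gripped handle's hub top and bore at about (324,346), roughly aligned with it.

```bash
cat >> h.py <<'E'
def comp(mask,seed):
    n,l=cv2.connectedComponents(mask.astype(np.uint8),connectivity=4);k=(l==l[seed[1],seed[0]]).astype(np.uint8)
    return max(cv2.findContours(k,0,1)[0],key=cv2.contourArea)[:,0]
def quad(c,mask,seed,z):
    q=np.array([ray(c,u,v,z)[:2]*1000 for u,v in comp(mask,seed)],np.float32);return cv2.minAreaRect(q)
E
python3 - <<'E'
from h import *
c,o=pickle.load(open("w4.pkl","rb"));g=cv2.cvtColor(c["color"],cv2.COLOR_RGB2GRAY)
print(g[225,205:265:3],g[205:255:3,235]);print(g[346,280:370:4],g[300:400:4,324])
Z=c["z_map"];P=cloud(c);print("sq depth pt",np.median(P[220:231,229:241].reshape(-1,3),0),"hub top",np.median(P[330:370,278:290].reshape(-1,3),0))
for t in(170,190,205): print(t,quad(c,g>t,(235,222),.1505))
zt=np.nanmedian(P[330:370,278:290,2])
for t in(30,40,50): print(t,quad(c,g<t,(322,346),zt))
b=comp(g<40,(325,60));
E
```

```text
[190 191 193  96 103 190 223 223 223 222 222 222 221 221 203 104 104 103
 100  86] [100  95 165 218 216 215 222 220 219 213 213 199 108 161 172 199 207]
[102 104 103 102  48  51  51  52  52  51  50  51  49  51  52  51  50  47
  79 110 111  56  60] [113 111 111 110 110  82  47  50  50  52  51  51  51  52  53  51  50  52
  78 111 111 111 111 102 103]
sq depth pt [nan nan nan] hub top [0.65084197 0.07193504 0.25111875]
170 ((618.1694946289062, 48.96485900878906), (15.43294906616211, 15.36286449432373), 60.88014602661133)
190 ((618.2846069335938, 48.80589294433594), (15.03187370300293, 14.848207473754883), 60.595314025878906)
205 ((618.372802734375, 48.73051452636719), (14.602649688720703, 14.225886344909668), 61.14897918701172)
30 ((635.7222290039062, 93.98464965820312), (225.15277099609375, 154.34228515625), 59.81634521484375)
40 ((636.6513671875, 95.63076782226562), (221.3359832763672, 154.34242248535156), 59.833213806152344)
50 ((632.109619140625, 87.78164672851562), (202.64306640625, 154.3339385986328), 59.81631851196289)
```

Run:
```python
from h import *
c,o=pickle.load(open("w4.pkl","rb"));g=cv2.cvtColor(c["color"],cv2.COLOR_RGB2GRAY);P=cloud(c);zt=.2512
m=g<80;k=np.zeros_like(m);k[305:385,288:362]=m[305:385,288:362]
print("bore",quad(c,k,(322,346),zt))
R=np.array(o["tool_rot"]);print(np.degrees(np.arctan2(R[1,1],R[0,1])),o["eef_pos"])
# arm axis and ball
v=np.arange(115,260,5);mid=[]
for r in v:
    row=g[r].astype(float);gr=np.abs(np.diff(row[285:365]));
    w=np.where(P[r,285:360,2]>.2)[0];mid.append((285+(w[0]+w[-1])/2,r,len(w)))
mid=np.array(mid);q=np.array([ray(c,a,b,.241)[:2] for a,b,_ in mid]);print(mid[::7])
f=cv2.fitLine(q.astype(np.float32),cv2.DIST_HUBER,0,.01,.01).ravel();print("arm",np.degrees(np.arctan2(f[1],f[0])),f[2:])
ball=(g<45)&(P[...,2]>.2);ball[110:]=0
ys,xs=np.where(ball);ct=ray(c,xs.mean(),ys.mean(),.241);print("ball",ct,len(xs))
e=np.array(o["eef_pos"]);print("ball rel tool",R.T@(ct-e))
```

```text
bore ((654.711669921875, 85.92341613769531), (21.991544723510742, 24.24519157409668), 59.82835388183594)
59.918020980837156 [0.65590273 0.08458889 0.3997683 ]
[[322.5 115.   40. ]
 [322.5 150.   40. ]
 [322.5 185.   38. ]
 [322.5 220.   37. ]
 [322.5 255.   36. ]]
arm -30.174797 [0.6118762  0.10925238]
ball [0.58205674 0.1266426  0.241     ] 5059
ball rel tool [ 0.08492245 -0.00060897  0.15879837]
```

Run:
```python
from h import *
c,o=pickle.load(open("w4.pkl","rb"));g=cv2.cvtColor(c["color"],cv2.COLOR_RGB2GRAY).astype(float)
r=g[335:362,285:362].mean(0);s=g[310:382,310:340].mean(1)
x=lambda a,t=80:[float(np.round(i+(t-a[i])/(a[i+1]-a[i]),2)) for i in range(len(a)-1) if (a[i]-t)*(a[i+1]-t)<0]
xs=[285+i for i in x(r)];ys=[310+i for i in x(s)];print(xs,ys)
R=np.array(o["tool_rot"]);e=np.array(o["eef_pos"])
for p in[((xs[0]+xs[-1])/2,(ys[0]+ys[-1])/2),(xs[0],ys[0]),(xs[-1],ys[-1])]: print((R.T@(ray(c,*p,.2512)-e)*1000).round(2))
```

```text
[292.85, 351.99] [320.07, 372.12]
[ -0.8   -0.82 148.57]
[  8.55 -10.23 148.57]
[-10.53   8.97 148.56]
```

Call:
drive_tool(moves=[1,-1.5,-1.5,0,0.008,1,-1.5,-1.3,0,0.008,1,-0.75,-0.72,0,0,1,0,0,-2,0,1,0,0,-2,0])

```text
time_s: 10.82
eef_pos: [0.6177, 0.0508, 0.3609]
tool_rot: [[-0.874, 0.486, 0.003], [0.486, 0.874, 0.0], [-0.002, 0.002, -1.0]]
contact_force: [-0.0, -0.3, -3.8]
finger_gap: 0.0329
grasp_force: 61.0
```

Call:
drive_tool(moves=[1,0,0,-1,0,1,0,0,-0.8,0,1,0,0,-0.4,0,1,0,0,0,0,1,0,0,0,0])

```text
time_s: 11.23
eef_pos: [0.6185, 0.0504, 0.3382]
tool_rot: [[-0.874, 0.487, 0.001], [0.487, 0.874, 0.0], [-0.001, 0.0, -1.0]]
contact_force: [-1.0, 0.2, -2.3]
finger_gap: 0.033
grasp_force: 60.8
```

Run:
```python
from h import *
o=get_obs();R=np.array(o["tool_rot"]);print(np.round(o["eef_pos"],4),np.degrees(np.arctan2(R[1,1],R[0,1])),np.round(o["contact_force"],1))
```

```text
[0.6185 0.0504 0.3382] 60.86931119412577 [-1.   0.2 -2.3]
```

Call:
drive_tool(moves=[1,0,-0.1,-0.2,0,1,0,0,-0.2,0,1,0,0,-0.2,0,1,0,0,-0.2,0,1,0,0,0,0])

```text
time_s: 11.65
eef_pos: [0.6182, 0.0491, 0.3293]
tool_rot: [[-0.873, 0.487, -0.001], [0.487, 0.873, 0.0], [0.001, -0.0, -1.0]]
contact_force: [0.1, -0.0, -2.9]
finger_gap: 0.0329
grasp_force: 60.8
```

Call:
drive_tool(moves=[1,0,0,-0.1,0,1,0,0,-0.1,0,1,0,0,-0.1,0,1,0,0,-0.1,0,1,0,0,0,0])

```text
time_s: 12.07
eef_pos: [0.6185, 0.049, 0.3259]
tool_rot: [[-0.873, 0.487, 0.001], [0.487, 0.873, -0.0], [-0.001, 0.0, -1.0]]
contact_force: [1.9, -2.4, -0.6]
finger_gap: 0.033
grasp_force: 61.3
```

Call:
drive_tool(moves=[1,0,0,-0.2,0,1,0,0,-0.2,0,1,0,0,-0.2,0,1,0,0,-0.2,0,1,0,0,0,0])

```text
time_s: 12.48
eef_pos: [0.6186, 0.0487, 0.3176]
tool_rot: [[-0.873, 0.487, 0.001], [0.487, 0.873, -0.001], [-0.001, -0.0, -1.0]]
contact_force: [4.4, -6.2, -4.3]
finger_gap: 0.033
grasp_force: 60.8
```

Call:
drive_tool(moves=[1,0,0,-0.2,0,1,0,0,-0.2,0,1,0,0,-0.2,0,1,0,0,-0.2,0,1,0,0,0,0])

```text
time_s: 12.9
eef_pos: [0.6187, 0.0486, 0.3096]
tool_rot: [[-0.873, 0.487, 0.001], [0.487, 0.873, -0.001], [-0.001, -0.0, -1.0]]
contact_force: [3.1, -6.8, -4.5]
finger_gap: 0.0329
grasp_force: 60.9
```

Call:
drive_tool(moves=[1,0.02,-0.06,-0.1,0,1,0,0,-0.1,0,1,0,0,-0.1,0,1,0,0,-0.1,0,1,0,0,0,0])

```text
time_s: 13.32
eef_pos: [0.6187, 0.0484, 0.3056]
tool_rot: [[-0.873, 0.487, 0.001], [0.487, 0.873, -0.0], [-0.001, 0.0, -1.0]]
contact_force: [4.5, -3.8, -3.0]
finger_gap: 0.0332
grasp_force: 61.0
```

Call:
drive_tool(moves=[1,0,0,-0.1,0,1,0,0,-0.05,0,1,0,0,0,0,1,0,0,0,0,1,0,0,0,0])

```text
time_s: 13.73
eef_pos: [0.6187, 0.0484, 0.3043]
tool_rot: [[-0.873, 0.487, 0.001], [0.487, 0.873, -0.0], [-0.001, 0.0, -1.0]]
contact_force: [3.7, -4.4, 0.7]
finger_gap: 0.033
grasp_force: 61.5
```

Call:
drive_tool(moves=[1,-0.03,0.03,-0.1,0,1,0,0,-0.1,0,1,0,0,0,0,1,0,0,0,0,1,0,0,0,0])

```text
time_s: 14.15
eef_pos: [0.6185, 0.0485, 0.3042]
tool_rot: [[-0.873, 0.487, 0.003], [0.487, 0.873, -0.001], [-0.003, 0.001, -1.0]]
contact_force: [-3.2, -6.2, 25.9]
finger_gap: 0.0332
grasp_force: 64.9
```

Call:
drive_tool(moves=[1,0.02,0,0.1,-0.03,1,0,0,-0.02,-0.06,1,0,0,-0.03,-0.08,1,0,0,-0.03,-0.08,1,0,0,-0.04,-0.08])

```text
time_s: 14.57
eef_pos: [0.6188, 0.0484, 0.303]
tool_rot: [[-0.666, 0.746, 0.002], [0.746, 0.666, -0.001], [-0.002, 0.001, -1.0]]
contact_force: [0.9, -7.1, 13.9]
finger_gap: 0.0328
grasp_force: 63.1
```

```bash
cat > s.py <<'E'
from h import *
o=get_obs();R=np.array(o["tool_rot"]);print(np.round(o["eef_pos"],4),np.degrees(np.arctan2(R[1,1],R[0,1])).round(2),np.round(o["contact_force"],1),np.round(o["moment"],2),np.round(o["q"],1),o["finger_gap"])
E
python3 s.py
```

```text
[0.6188 0.0484 0.303 ] 41.72 [ 0.9 -7.1 13.9] [-1.31 -0.11  0.12] [ -1.   34.1  84.1  -0.1  61.6 -42.7] 0.03278627827646835
```

Call:
drive_tool(moves=[1,0,-0.05,-0.04,-0.1,1,0,0,-0.04,-0.1,1,0,0,-0.04,-0.1,1,0,0,-0.04,-0.1,1,0,0,-0.04,-0.1])

```text
time_s: 14.98
eef_pos: [0.6188, 0.0482, 0.301]
tool_rot: [[-0.225, 0.974, 0.002], [0.974, 0.225, -0.0], [-0.001, 0.002, -1.0]]
contact_force: [1.5, -5.4, 10.9]
finger_gap: 0.0329
grasp_force: 62.9
```

Call:
drive_tool(moves=[1,0,0,-0.04,-0.1,1,0,0,-0.04,-0.1,1,0,0,-0.04,-0.1,1,0,0,-0.04,-0.1,1,0,0,-0.04,-0.1])

```text
time_s: 15.4
eef_pos: [0.6189, 0.048, 0.299]
tool_rot: [[0.269, 0.963, 0.002], [0.963, -0.269, -0.001], [-0.0, 0.002, -1.0]]
contact_force: [1.3, -6.6, 12.4]
finger_gap: 0.0328
grasp_force: 62.9
```

Call:
drive_tool(moves=[1,0,0,-0.04,-0.1,1,0,0,-0.04,-0.1,1,0,0,-0.04,-0.1,1,0,0,-0.04,-0.1,1,0,0,-0.04,-0.1])

```text
time_s: 15.82
eef_pos: [0.6188, 0.0479, 0.297]
tool_rot: [[0.698, 0.716, 0.002], [0.716, -0.698, -0.001], [0.001, 0.002, -1.0]]
contact_force: [2.4, -8.5, 12.5]
finger_gap: 0.0332
grasp_force: 63.0
```

```bash
python3 s.py
```

```text
[0.6188 0.0479 0.297 ] -44.28 [ 2.4 -8.5 12.5] [-1.49 -0.19  0.12] [-1.1 34.5 84.4 -0.1 60.9 43.2] 0.0331532552180545
```

Call:
drive_tool(moves=[1,0,-0.05,-0.04,-0.1,1,0,0,-0.04,-0.1,1,0,0,-0.04,-0.1,1,0,0,-0.04,-0.1,1,0,0,-0.04,-0.1])

```text
time_s: 16.23
eef_pos: [0.6187, 0.048, 0.2964]
tool_rot: [[0.955, 0.296, 0.003], [0.296, -0.955, -0.001], [0.003, 0.002, -1.0]]
contact_force: [-8.6, -1.5, 34.5]
finger_gap: 0.033
grasp_force: 83.2
```

Call:
drive_tool(moves=[1,0,0,-0.02,-0.05,1,0,0,-0.02,-0.05,1,0,0,-0.02,-0.05,1,0,0,-0.01,-0.03,1,0,0,0,0])

```text
time_s: 16.65
eef_pos: [0.6191, 0.0481, 0.2964]
tool_rot: [[0.992, 0.124, 0.005], [0.124, -0.992, -0.001], [0.005, 0.002, -1.0]]
contact_force: [-5.1, -1.0, 39.0]
finger_gap: 0.0329
grasp_force: 112.7
```

```bash
python3 s.py
```

```text
[0.6191 0.0481 0.2964] -82.89 [-5.1 -1.  39. ] [-0.53  0.75  3.45] [-1.  34.6 84.5 -0.1 60.7 81.9] 0.03290372904912199
```

Run:
```python
from h import *
w=read_camera("wrist");s=read_camera("scene");pickle.dump((w,s),open("w6.pkl","wb"))
o=np.zeros((500,800,3),np.uint8);o[:300,:400]=cv2.resize(w["color"],(400,300),interpolation=cv2.INTER_AREA)
o[:400,400:]=cv2.resize(s["color"][190:310,270:390],(400,400),interpolation=cv2.INTER_CUBIC)
cv2.imwrite("pics/w6.png",o[:,:,::-1])
```

```text
(no output)
```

View pics/w6.png

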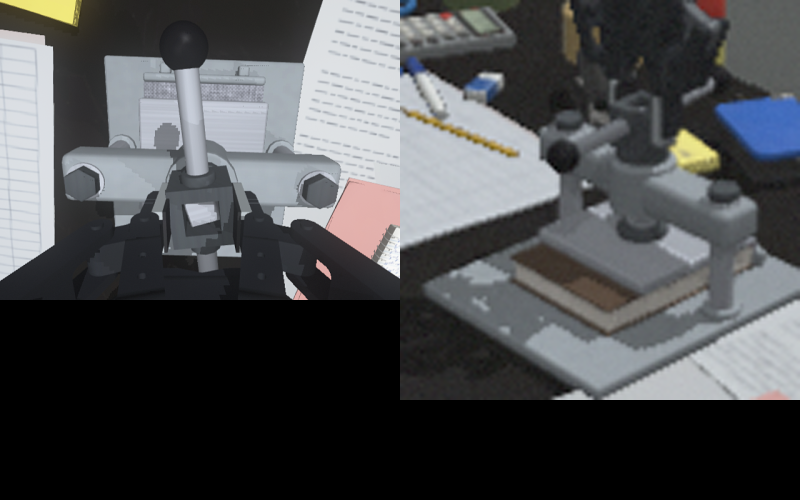

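The wrist view shows the handle arm tilted a few degrees in the grip, with its ball at about (183,44) in the crop. The spine strip lies against the stop. The scene view shows the plate down on the book. I'll measure the plate height and hub angle.

```bash
python3 - <<'E'
from h import *
w,s=pickle.load(open("w6.pkl","rb"))
d=pickle.load(open("c0.pkl","rb"))
def plate(c):
    P=cloud(c);a=np.radians(5.2);R=np.array([[np.cos(a),-np.sin(a)],[np.sin(a),np.cos(a)]])
    q=(P[...,:2]-[.6184,.0488])@R;m=(q[...,0]>-.045)&(q[...,0]<-.028)&(np.abs(q[...,1])<.05)&(P[...,2]>.03)&(P[...,2]<.07)
    b=(q[...,0]>-.078)&(q[...,0]<-.06)&(np.abs(q[...,1])<.045)&(P[...,2]>.02)&(P[...,2]<.07)
    return m.sum(),np.median(P[m][:,2]),b.sum(),np.median(P[b][:,2])
print("before",plate(d["scene"]),plate(d["top"]));print("now scene",plate(s))
P=cloud(w);g=cv2.cvtColor(w["color"],cv2.COLOR_RGB2GRAY)
pts=[]
for r in range(115,260,5):
    x=np.where(P[r,240:360,2]>.118)[0]
    if len(x)>10: pts.append(ray(w,240+(x[0]+x[-1])/2,r,.138)[:2])
f=cv2.fitLine(np.array(pts,np.float32),cv2.DIST_HUBER,0,.01,.01).ravel();print(len(pts),np.degrees(np.arctan2(f[1],f[0])))
hub=P[330:380,265:280];print(np.nanmedian(P[285:300,310:335].reshape(-1,3),0))
E
python3 s.py
```

```text
before (np.int64(193), np.float64(0.0548237274824781), np.int64(144), np.float64(0.03746377207738588)) (np.int64(258), np.float64(0.05299416160652626), np.int64(246), np.float64(0.035311304600300075))
now scene (np.int64(145), np.float64(0.047601187846966986), np.int64(217), np.float64(0.03702501184115781))
29 12.848604
[0.6387137  0.05056388 0.14654686]
[0.6191 0.0481 0.2963] -82.77 [-4.8 -1.8 39.9] [-0.51  0.76  3.38] [-1.  34.6 84.5 -0.1 60.7 81.8] 0.03307552572150109
```

Call:
drive_tool(moves=[1,0,0,0.1,0.03,1,0,0,0.1,0.03,0.4,0,0,0,0,0.4,0,0,0,0,0.4,0,0,0,0])

```text
time_s: 17.17
eef_pos: [0.618, 0.048, 0.295]
tool_rot: [[0.983, 0.181, -0.001], [0.181, -0.983, 0.0], [-0.001, -0.001, -1.0]]
contact_force: [0.6, 0.4, -0.6]
finger_gap: 0.0513
grasp_force: 0.0
```

Call:
drive_tool(moves=[0.3,0,0,0,0,0.3,0,0,0.5,0,0.3,0,0,1,0,0.3,0,0,2,0,0.3,0,0,3,0])

```text
time_s: 17.58
eef_pos: [0.6177, 0.0478, 0.3598]
tool_rot: [[0.983, 0.182, -0.004], [0.182, -0.983, 0.0], [-0.004, -0.001, -1.0]]
contact_force: [1.4, 0.3, 0.0]
finger_gap: 0.0601
grasp_force: 0.0
```

Call:
drive_tool(moves=[0.3,0,0,3,0,0.3,-2,2,2,0,0.3,-2,3,0,0,0.3,-2,3,0,0,0.3,-2,3,0,0])

```text
time_s: 18.0
eef_pos: [0.5373, 0.1586, 0.4117]
tool_rot: [[0.984, 0.181, 0.001], [0.181, -0.984, 0.0], [0.002, -0.0, -1.0]]
contact_force: [0.3, 1.5, -0.2]
finger_gap: 0.0599
grasp_force: 0.0
```

Call:
drive_tool(moves=[0.3,-2,3,0,0,0.3,-1,3,0,0,0.3,0,3,0,0,0.3,0,2,0,0,0.3,0,0,0,0])

```text
time_s: 18.42
eef_pos: [0.5078, 0.2711, 0.4113]
tool_rot: [[0.983, 0.184, 0.001], [0.184, -0.983, 0.001], [0.001, -0.001, -1.0]]
contact_force: [-0.7, -0.4, -0.4]
finger_gap: 0.0598
grasp_force: 0.0
```

Run:
```python
from h import *
s=read_camera("scene");t=read_camera("top");pickle.dump((s,t),open("c7.pkl","wb"))
o=np.zeros((480,800,3),np.uint8);o[:400,:400]=cv2.resize(s["color"][190:310,270:390],(400,400),interpolation=cv2.INTER_CUBIC)
o[:400,400:]=cv2.resize(t["color"][185:281,265:361],(400,400),interpolation=cv2.INTER_CUBIC)
cv2.imwrite("pics/c7.png",o[:,:,::-1])
P=cloud(t);m=P[...,2]>.115;m[:185]=0;m[290:]=0;m[:,:265]=0;m[:,375:]=0
q=P[m];print(len(q),cv2.minAreaRect((q[:,:2]*1000).astype(np.float32)));n=np.linalg.norm(q[:,:2]-[.6184,.0488],axis=1)<.018;print("hub top z",np.percentile(q[n,2],[20,50,80]))
for sg in(1,-1):
    r=(q[:,:2]-[.6184,.0488]);b=(np.linalg.norm(r,axis=1)>.078)&(sg*r[:,0]>0);print("ball z",b.sum(),np.percentile(q[b,2],[50,95]),q[b].mean(0)) if b.sum() else 0
```

```text
635 ((618.4376220703125, 49.2301025390625), (171.57220458984375, 100.97376251220703), 65.15403747558594)
hub top z [0.13943946 0.14550986 0.14868039]
ball z 57 [0.14523931 0.15018222] [0.68559803 0.10201438 0.14512713]
ball z 68 [0.1448821  0.15086907] [0.5529753  0.00528167 0.14322946]
```

View pics/c7.png

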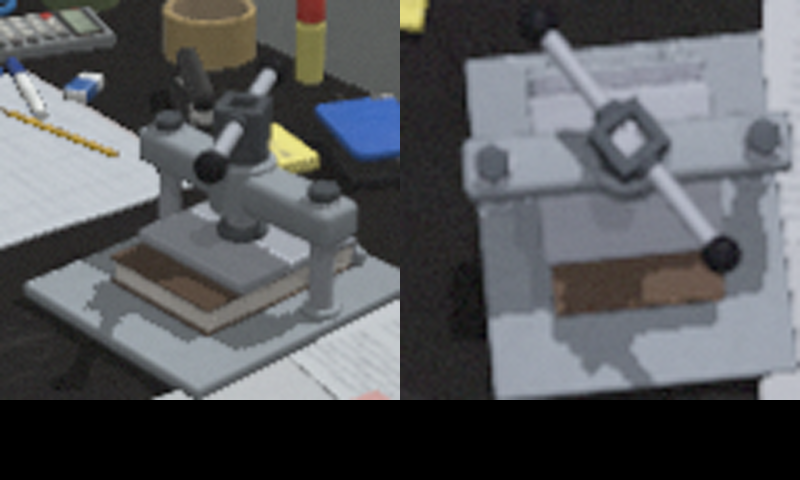

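Run:
```python
from h import *
s,t=pickle.load(open("c7.pkl","rb"));c0=pickle.load(open("c0.pkl","rb"));w,s6=pickle.load(open("w6.pkl","rb"))
a=np.radians(5.2);R=np.array([[np.cos(a),-np.sin(a)],[np.sin(a),np.cos(a)]])
for n,c in[("s0",c0["scene"]),("s6",s6),("s7",s),("t0",c0["top"]),("t7",t)]:
    P=cloud(c);q=(P[...,:2]-[.6184,.0488])@R
    f=lambda x0,x1,y,z0,z1:P[...,2][(q[...,0]>x0)&(q[...,0]<x1)&(np.abs(q[...,1])<y)&(P[...,2]>z0)&(P[...,2]<z1)]
    pl=f(-.048,-.024,.05,.04,.065);bk=f(-.078,-.058,.045,.03,.045);bm=f(-.017,.017,.095,.095,.108);ba=f(-.125,-.1,.09,.005,.02)
    print(n,[(len(x),round(float(np.mean(x))*1000,2)) for x in(pl,bk,bm,ba)])
```

```text
s0 [(208, 55.25), (155, 37.43), (417, 103.29), (153, 15.64)]
s6 [(204, 47.6), (170, 37.3), (339, 103.04), (441, 15.62)]
s7 [(206, 47.62), (175, 37.18), (384, 103.01), (438, 15.63)]
t0 [(367, 52.94), (263, 35.3), (754, 101.49), (269, 12.75)]
t7 [(299, 45.46), (262, 35.46), (702, 101.04), (662, 13.16)]
```

Call:
drive_tool(moves=[0.3,1.6,-3.2,0,0.07,0.3,1.6,-3.2,0,0.07,0.3,1.6,-3.2,0,0.07,0.3,1.6,-3.2,0,0.07,0.3,1.6,-3.2,0,0.07])

```text
time_s: 18.93
eef_pos: [0.5887, 0.105, 0.4109]
tool_rot: [[0.86, 0.51, 0.0], [0.51, -0.86, -0.0], [0.0, 0.0, -1.0]]
contact_force: [1.7, 0.4, -0.3]
finger_gap: 0.0599
grasp_force: 0.0
```

Call:
drive_tool(moves=[0.3,1.6,-3.2,0,0.07,0.3,1.5,-3.1,0,0.028,0.3,0,0,-1,0,0.3,0,0,-3,0,0.3,0,0,-3,0])

```text
time_s: 19.35
eef_pos: [0.6196, 0.0428, 0.3409]
tool_rot: [[0.809, 0.588, 0.003], [0.588, -0.809, -0.0], [0.002, 0.002, -1.0]]
contact_force: [0.4, -0.0, -0.8]
finger_gap: 0.0597
grasp_force: 0.0
```

```bash
python3 s.py
```

```text
[0.6196 0.0428 0.3409] -54.02 [ 0.4 -0.  -0.8] [ 0.01  0.03 -0.02] [-1.6 31.6 82.  -0.  66.2 52.5] 0.05967470961882751
```

Call:
drive_tool(moves=[0.3,-0.1,0.56,0,0,0.3,0,0,-2,0,0.3,0,0,-1.5,0,0.3,0,0,-0.9,0,0.3,0,0,0,0])

```text
time_s: 19.77
eef_pos: [0.618, 0.0503, 0.2959]
tool_rot: [[0.808, 0.589, -0.002], [0.589, -0.808, 0.0], [-0.001, -0.001, -1.0]]
contact_force: [-0.1, -0.6, 0.0]
finger_gap: 0.0598
grasp_force: 0.0
```

Call:
drive_tool(moves=[0.5,0,0,0,0,1,0,0,0,0,1,0,0,0,0,1,0,0,0,0,1,0,0,0,0])

```text
time_s: 20.18
eef_pos: [0.6194, 0.0495, 0.2984]
tool_rot: [[0.808, 0.59, 0.004], [0.59, -0.808, -0.002], [0.003, 0.004, -1.0]]
contact_force: [3.5, -9.4, 6.3]
finger_gap: 0.033
grasp_force: 59.4
```

```bash
python3 s.py
```

```text
[0.6194 0.0495 0.2984] -53.86 [ 3.5 -9.4  6.3] [-1.61 -0.44  0.12] [-0.9 34.5 84.3 -0.1 61.  53. ] 0.03300218058540889
```

Call:
drive_tool(moves=[1,0,-0.1,0,0,1,0,0,0,-0.04,1,0,0,0,-0.04,1,0,0,0,-0.04,1,0,0,0,0])

```text
time_s: 20.6
eef_pos: [0.6195, 0.049, 0.2984]
tool_rot: [[0.873, 0.487, 0.005], [0.487, -0.873, -0.001], [0.003, 0.003, -1.0]]
contact_force: [4.2, -4.7, 4.2]
finger_gap: 0.0331
grasp_force: 60.9
```

```bash
python3 s.py
```

```text
[0.6195 0.049  0.2984] -60.85 [ 4.2 -4.7  4.2] [-0.68 -0.61  0.88] [-1.  34.5 84.3 -0.1 61.  59.9] 0.03307255844230464
```

Call:
drive_tool(moves=[1,0,0,0,-0.04,1,0,0,0,-0.04,1,0,0,0,-0.04,1,0,0,0,0,1,0,0,0,0])

```text
time_s: 21.02
eef_pos: [0.6195, 0.0489, 0.2984]
tool_rot: [[0.924, 0.382, 0.005], [0.382, -0.924, -0.002], [0.004, 0.003, -1.0]]
contact_force: [4.6, -6.4, 4.3]
finger_gap: 0.0329
grasp_force: 64.1
```

```bash
python3 s.py
```

```text
[0.6195 0.0489 0.2984] -67.54 [ 4.6 -6.4  4.3] [-0.93 -0.78  1.68] [-1.  34.5 84.3 -0.1 60.9 66.6] 0.032910007361724475
```

Call:
drive_tool(moves=[1,0,-0.03,0,0.03,1,0,0,0,0.03,1,0,0,0,0.03,1,0,0,0,0.03,1,0,0,0,0])

```text
time_s: 21.43
eef_pos: [0.6195, 0.0489, 0.2984]
tool_rot: [[0.871, 0.491, 0.005], [0.491, -0.871, -0.001], [0.004, 0.003, -1.0]]
contact_force: [4.0, -2.7, 6.3]
finger_gap: 0.0327
grasp_force: 60.9
```

```bash
python3 s.py
```

```text
[0.6195 0.0489 0.2984] -60.59 [ 4.  -2.7  6.3] [-0.3  -0.62  0.85] [-1.  34.5 84.3 -0.  61.  59.6] 0.03268220467198029
```

Call:
drive_tool(moves=[1,0,0,0,0.02,1,0,0,0,0.02,1,0,0,0,0.01,1,0,0,0,0,1,0,0,0,0])

```text
time_s: 21.85
eef_pos: [0.6194, 0.0489, 0.2984]
tool_rot: [[0.847, 0.532, 0.004], [0.532, -0.847, -0.0], [0.004, 0.003, -1.0]]
contact_force: [3.9, -2.7, 6.8]
finger_gap: 0.0329
grasp_force: 59.9
```

```bash
python3 s.py
```

```text
[0.6194 0.0489 0.2984] -57.87 [ 3.9 -2.7  6.8] [-0.26 -0.55  0.34] [-1.  34.5 84.3 -0.  61.  56.9] 0.03291159760964158
```

Call:
drive_tool(moves=[1,0,0,0,0.02,1,0,0,0,0.02,1,0,0,0,0.01,1,0,0,0,0,1,0,0,0,0])

```text
time_s: 22.27
eef_pos: [0.6194, 0.049, 0.2984]
tool_rot: [[0.819, 0.573, 0.004], [0.573, -0.819, -0.0], [0.003, 0.003, -1.0]]
contact_force: [3.3, -1.5, 6.4]
finger_gap: 0.0329
grasp_force: 59.6
```

```bash
python3 s.py
```

```text
[0.6194 0.049  0.2984] -55.02 [ 3.3 -1.5  6.4] [-0.16 -0.53  0.09] [-1.  34.5 84.3 -0.  61.  54. ] 0.032883074279115604
```

Call:
drive_tool(moves=[0.6,0,0,0,0,0.5,0,0,0,0,0.3,0,0,0,0,0.3,0,0,0,0,0.3,0,0,0.5,0])

```text
time_s: 22.68
eef_pos: [0.618, 0.0492, 0.3008]
tool_rot: [[0.819, 0.574, -0.002], [0.574, -0.819, 0.0], [-0.001, -0.001, -1.0]]
contact_force: [-0.5, -0.0, 0.2]
finger_gap: 0.0599
grasp_force: 0.0
```

Call:
drive_tool(moves=[0.3,0,0,1,0,0.3,0,0,2,0,0.3,0,0,3,0,0.3,0,0,3,0,0.3,-1,2,1,0])

```text
time_s: 23.1
eef_pos: [0.61, 0.0671, 0.4065]
tool_rot: [[0.82, 0.572, 0.007], [0.572, -0.82, -0.001], [0.005, 0.004, -1.0]]
contact_force: [1.0, 0.2, 0.2]
finger_gap: 0.0599
grasp_force: 0.0
```

Call:
drive_tool(moves=[0.3,-2,3,0,0,0.3,-2,3,0,0,0.3,-2,3,0,0,0.3,-2,3,0,0,0.3,-2,3,0,0])

```text
time_s: 23.52
eef_pos: [0.5071, 0.2203, 0.4024]
tool_rot: [[0.819, 0.573, 0.001], [0.573, -0.819, 0.0], [0.001, 0.0, -1.0]]
contact_force: [0.6, -0.0, -0.8]
finger_gap: 0.0598
grasp_force: 0.0
```

Call:
drive_tool(moves=[0.3,0,3,0,0,0.3,0,3,0,0,0.3,0,2,0,0,0.3,0,0,0,0,0.3,0,0,0,0])

```text
time_s: 23.93
eef_pos: [0.5081, 0.3, 0.4019]
tool_rot: [[0.818, 0.575, 0.0], [0.575, -0.818, 0.0], [0.0, 0.0, -1.0]]
contact_force: [0.1, 0.1, 1.7]
finger_gap: 0.0597
grasp_force: 0.0
```

```bash
python3 - <<'E'
from h import *
s=read_camera("scene");t=read_camera("top");pickle.dump((s,t),open("c8.pkl","wb"))
o=np.zeros((600,800,3),np.uint8);o[:400,:400]=cv2.resize(s["color"][190:310,270:390],(400,400),interpolation=cv2.INTER_CUBIC)
o[:400,400:]=cv2.resize(t["color"][185:281,265:361],(400,400),interpolation=cv2.INTER_CUBIC);o[400:,:267]=cv2.resize(s["color"],(267,200))
cv2.imwrite("pics/c8.png",o[:,:,::-1])
for t in(pickle.load(open("c7.pkl","rb"))[1],t):
    P=cloud(t);m=P[...,2]>.115;m[:185]=0;m[290:]=0;m[:,:265]=0;m[:,375:]=0
    q=P[m];r=(q[:,:2]-[.6184,.0488]);b=[q[(np.linalg.norm(r,axis=1)>.075)&(k*r[:,0]>0)].mean(0) for k in(1,-1)];d=b[0]-b[1];print(np.degrees(np.arctan2(d[1],d[0])),b)
a=np.radians(5.2);R=np.array([[np.cos(a),-np.sin(a)],[np.sin(a),np.cos(a)]])
P=cloud(s);q=(P[...,:2]-[.6184,.0488])@R
f=lambda x0,x1,y,z0,z1:P[...,2][(q[...,0]>x0)&(q[...,0]<x1)&(np.abs(q[...,1])<y)&(P[...,2]>z0)&(P[...,2]<z1)]
print([round(float(np.mean(x))*1000,2) for x in(f(-.048,-.024,.05,.04,.065),f(-.078,-.058,.045,.03,.045))])
E
python3 s.py
```

```text
35.840121508267174 [array([0.68439184, 0.10101682, 0.14494362]), array([0.55393756, 0.00679128, 0.14287597])]
35.217678451353166 [array([0.68285344, 0.0966513 , 0.14362228]), array([0.55317655, 0.00511438, 0.14324589])]
[47.62, 37.03]
[0.5083 0.2986 0.4017] -55.01 [-0.1 -0.2  0.2] [-0.05 -0.01  0.02] [24.6 25.6 82.5 -0.  71.9 79.6] 0.05954555596001695
```

View pics/c8.png

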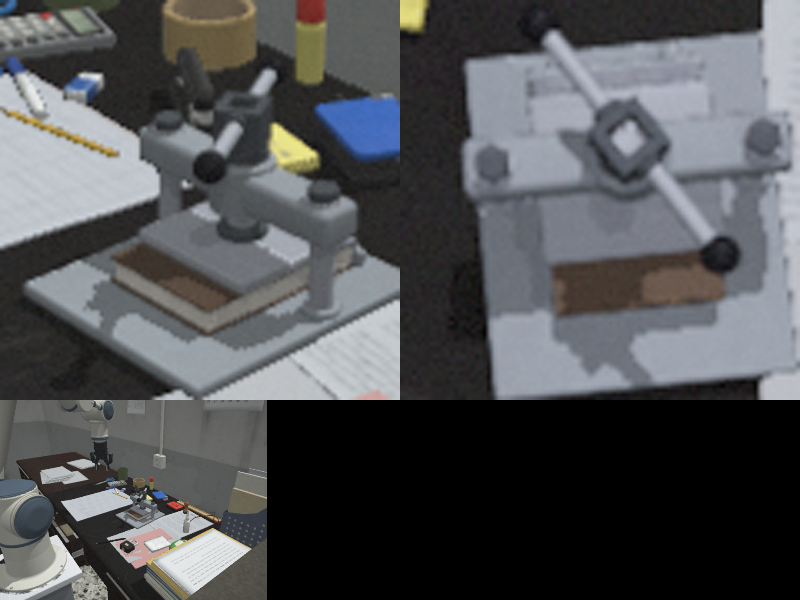

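The handle is seated, the plate bears on the book, the book is square at the stop, and the glue bottle is standing.

```bash
python3 -c "
from station import ticket
print(ticket.finish_job())"
```

```text
the job is handed in; nothing more can be done
None
```

I handed the job in at about 24 s: the book is square against the back stop, the handle is home on the screw and left there, the plate is down on the book, and the glue bottle is still standing. I tightened the screw twice, to about 3.4 and then 1.7 N m, but each time it sprang back on release to the same angle, so the pressure left on the book is what the screw's own friction holds.

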